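# Flip open the hinged lid of the food pan

## Task

The diced pumpkin in the big food pan is wanted: open its hinged white lid by pushing the loose half up from under its finger tab and over the spine, until it lies fully flat, upside down, on the fixed half. Use the fingertips only and push gently: do not pinch or slam the lid, and do not lift, tip or shove the pan. Leave everything else where it is.

Things in the scene. Friction and masses are not known exactly. Their poses are not given: they have to be found in the camera images.
- pan: big steel food pan, loose on the table, about 3 kg with food and lid. Rim 176 (x) x 325 (y) mm at 100 mm height, walls 12 mm inside the rim edge. Origin under its middle, z up, y along its length towards the finger tab. White lid 4 mm thick on it, 180 x 328 mm: the half at -y is fixed, the half at +y is the loose leaf
- hinge (a point): middle of the lid's spine, on the hinge axis, level with the lid's top (104 mm above the pan's underside); the hinge axis runs along the pan's x axis, across the pan's middle
- tab (a point): on the leaf: middle of the finger tab's outer edge, on the face that looks down when closed, 196 mm from the hinge axis and 4 mm under the lid's top. The tab, 50 mm wide, 4 mm thick, in the leaf's plane, sticks out 32 mm from the middle of the leaf's free end, with free space under it. A skirt 4 mm high runs round the leaf's lower face, 12 to 144 mm from the hinge axis
- leaf (a joint): angle of the leaf in rad: 0 closed, 1.57 upright, 3.14 lying flat upside down on the fixed half. It may start ajar (up to 0.3). The leaf weighs about 0.14 kg; its hinge is stiff: the leaf stays at any angle where it is left, so it must be pushed all the way down; a push of up to 2 N at the tab turns it
- smallpan: small covered steel food pan, 162 x 176 mm, 100 deep, flat steel lid with an upright loop handle to 132 mm high; origin under its middle, stands beyond the big pan. To be left alone
- bottle: squeeze bottle, 62 mm across, 198 mm high; origin under its middle. To be left alone
- shaker: steel salt shaker, 50 mm across, 76 mm high; origin under its middle, stands on the robot's side of the big pan. To be left alone
- scraper: bench scraper lying flat, steel blade with black bar grip, about 107 x 152 mm, 18 mm high; origin underneath. To be left alone
- courgette: courgette lying on the table, 190 mm long along its x axis, 45 mm thick; origin underneath its middle, lies a little way out from the finger tab's end of the big pan. To be left alone
- pumpkin: whole orange pumpkin on the table, 156 mm across, 166 mm high with stalk, 1.1 kg; origin under its middle. To be left alone

How it is judged:
By the outcome, as a careful person would: the job done as asked, in the order asked, and still so for the second after the job is handed in, with the robot touching nothing.
It also fails if it takes over 40 s, if anything falls off the work surface, if the arm or the gripper's body presses on something with over 40 N, if the wrist force passes 120 N, or if a joint passes its speed limit or range.

## Robot

A 6-joint arm with a two-finger parallel gripper is mounted at the origin on the work surface. World frame = base frame: x ahead of the robot, y to its left, z up, the work surface at z = 0. Lengths are in mm, angles in degrees, forces in N, time in s.
With the tool pointing down it reaches from about 300 to 850 mm from the base axis. Payload 4.2 kg.
Tool frame: the origin (TCP) lies between the finger pads; the fingertips stand 11 mm ahead of it and the grasp point (between the pads) lies 8 mm behind it (env.tips_ahead is the distance from the TCP to the fingertips, in mm); z points along the fingers, y is the line along which they close (so a half turn about z gives the same grasp; the last joint's range is limited). The gripper opens to 91 mm and grips with 3 to 60 N. Pads are 32 mm wide; open, the fingers measure 118 mm over their backs; the gripper's body (76 mm by 178 mm) begins 60 mm behind the grasp point.
Start: joints at [71.734, 18.312, 89.639, -0, 72.044, -1.146], TCP at [169.267, 549.537, 224.976] pointing down, gripper open.
Joint ranges: [-177.97, 177.97], [-48.28, 115.42], [12.27, 149.76], [-77.06, 257.06], [2.81, 150.46], [-146.56, 146.56]. Speed limits (degrees/s): [147.25, 147.25, 180, 180, 180, 180].

## Interface

Orientations are given as [roll, pitch, yaw] about the fixed x, y, z axes, in that order (R = Rz(yaw) Ry(pitch) Rx(roll)).
In Python, from workcell import env, cams gives the robot as it stands.
- The arm moves only by the tool step_arm, never from a script. Its arguments are lists of equal length, an entry for each row: "linear": the shift along the tool's x, y, z in units of 30 cm (1.0 is 30 cm), a list of three; "turn": the turn about the tool's z in units of 360 degrees (1.0 is 360 degrees). In form: {"linear": [[tx, ty, tz], ...], "turn": [turn, ...]}. A call has 1 to 20 rows; each row is the pose to reach, as a shift and turn from the pose commanded when the call began, along the tool's axes at that moment, turning the shorter way round; what a row does not reach only later rows make up. A row lasts 1/8 s, in which the tool goes at most 62.5 mm and 10.7 degrees, less where a joint would pass 70% of its speed; a pose out of reach is approached as far as the arm can. A call with a number of a shift or a turn outside -1 to 1 is refused whole. A call with a gripper value outside its range is refused whole. "fingers" is the closure, from -1 (fully open) to 1 (shut), so that 0 is half open, set as the call begins (left out, the last holds). The fingers move at their own pace and stop on an object; "force" is the grip in N (left out, the last holds). Time passes only in rows, so rows that repeat a pose let the fingers close. It gives the time, the measured TCP pose, the force, the opening and the grip force at its end, in the units of the state.
- env.state(): the state, without advancing time (a new reading comes with each control period).
- cams.grab_frame(name): name is "scene" or "top" or "wrist"; returns a dict with "color" (480x640x3 uint8, blue, green, red), "fx", "fy", "cx", "cy" (pixels), "extrinsics" (4x4, takes a point from camera to world coordinates); the wrist camera has in their place "tool_from_camera" (4x4, takes a point from camera to tool coordinates, whose origin is the TCP and whose axes are the flange's). Camera axes: x right, y down, z forward; pixel columns grow to the right and rows downward; lengths in mm; the calibration is good to about 2 mm. A picture is of the moment at which its call begins: read the wrist's pose just before it. There is no depth.
- env.job_done(): hands the job in; it is judged then, once.
The state is a dict: "time_s": time; "qpos": joint angles; "qvel": joint speeds; "effort": joint torques, N m; "ee_pos": TCP position; "ee_rot": TCP orientation; "force": force on the tool from outside, world axes, zero at the start; "torque": the same for the moment, N m; "gripper_width": finger opening in mm; "gripper_force": force on a finger pad.
Only numpy, scipy, OpenCV 4.12 (cv2) and the standard library are available. Lean on these libraries where they do the work, as an engineer would, in place of code of your own. Each camera call takes 0.05 s, during which the arm holds its last target. There are 200 camera calls.

## Working session

There is one attempt and no reset: what is moved stays moved. The work goes in short steps, Python scripts to look and compute and a tool call to move; the robot and the scene stay as the last step left them, time stands still between calls to the robot, and variables do not carry over. Pictures are saved under pics/ and viewed, at most 10 in all, crops included, and the job is handed in when it is done.

Besides the shell and the picture viewer there is one more tool, called as name(argument=value, ...), one argument or row to a line, values as JSON. step_arm: Moves the arm, as the interface text tells. Its arguments: {"type":"object","properties":{"linear":{"type":"array"},"turn":{"type":"array"},"fingers":{"type":"number"},"force":{"type":"number"}},"required":["linear","turn"]}

```bash
mkdir -p pics; python3 - <<'E'
from workcell import env,cams
import cv2,numpy as np
for n in("scene","top"):
    f=cams.grab_frame(n);cv2.imwrite(f"pics/{n}0.png",f["color"]);print(n,f["fx"],f["fy"],f["cx"],f["cy"]);print(np.round(f["extrinsics"],3).tolist())
s=env.state();print(s["time_s"],s["ee_pos"],s["ee_rot"],s["force"],s["gripper_width"])
E
```

```text
scene 548.3093975930329 548.3093975930329 322.1123047477375 245.73228957417348
[[0.355, 0.521, -0.776, 1434.461], [0.935, -0.184, 0.304, -247.802], [0.016, -0.833, -0.553, 708.357], [0.0, 0.0, 0.0, 1.0]]
top 463.5276695538469 463.5276695538469 315.2930423654683 241.51849173908045
[[0.024, -0.986, 0.167, 394.712], [-0.999, -0.028, -0.022, 89.007], [0.026, -0.167, -0.986, 1069.078], [0.0, 0.0, 0.0, 1.0]]
0.1 [169.11945766 549.08934989 224.18029442] [-1.79906079e+02 -1.07843886e-03  1.62880334e+02] [0.18249407 0.38682819 0.25190818] 91.01834162721116
```

View pics/top0.png

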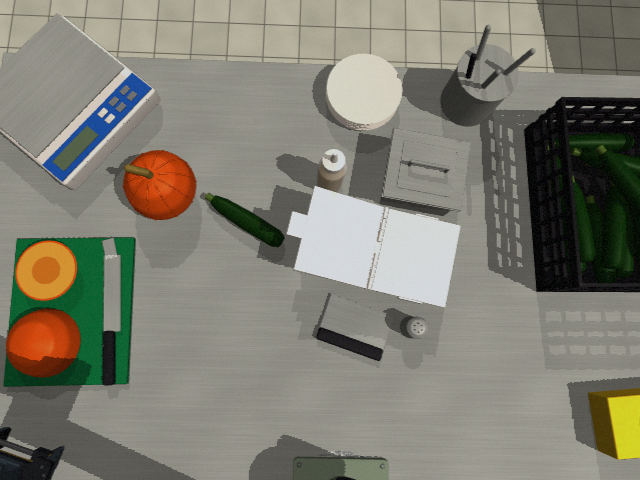

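View pics/scene0.png

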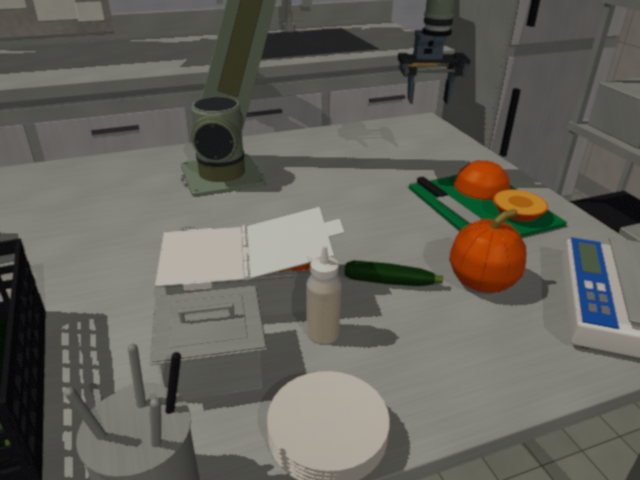

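Top view: spine from about (386,206) to (370,290), tab at about (292,224), leaf ajar. In the scene view the tab is at about (338,227). Next I locate the pan and the tab numerically.

```bash
cat > h.py <<'E'
import cv2,numpy as np
from workcell import env,cams
def ray(f,p):
    E=np.array(f["extrinsics"]);d=E[:3,:3]@[(p[0]-f["cx"])/f["fx"],(p[1]-f["cy"])/f["fy"],1];return E[:3,3],d/np.linalg.norm(d)
def onz(f,p,z):
    o,d=ray(f,p);return o+d*(z-o[2])/d[2]
def two(f,p,g,q):
    a,u=ray(f,p);b,v=ray(g,q)
    t=np.linalg.lstsq(np.c_[u,-v],b-a,rcond=None)[0];P=a+u*t[0];Q=b+v*t[1];return (P+Q)/2,np.linalg.norm(P-Q)
E
python3 - <<'E'
from h import *
t=cams.grab_frame("top");s=cams.grab_frame("scene")
c=t["color"];m=cv2.inRange(c,(200,200,200),(255,255,255));m[:, :270]=0;m[:,480:]=0;m[:180]=0;m[320:]=0
k=max(cv2.findContours(m,0,2)[0],key=cv2.contourArea);print(cv2.approxPolyDP(k,3,True)[:,0].tolist())
big=[cv2.resize(c[170:320,270:480],None,fx=3.6,fy=3.6,interpolation=2)[:300*2],]
cv2.imwrite("pics/tc.png",big[0]);cv2.imwrite("pics/sc.png",cv2.resize(s["color"][190:300,140:360],None,fx=3.6,fy=3.6,interpolation=2))
E
```

```text
[[292, 213], [287, 233], [302, 238], [294, 268], [365, 287], [375, 252], [374, 264], [376, 260], [378, 264], [376, 269], [373, 267], [369, 288], [372, 283], [372, 289], [444, 306], [458, 225], [391, 209], [388, 215], [386, 208], [384, 216], [387, 214], [388, 218], [382, 225], [385, 232], [382, 237], [381, 231], [381, 247], [375, 239], [383, 207], [315, 186], [308, 215]]
```

View pics/tc.png

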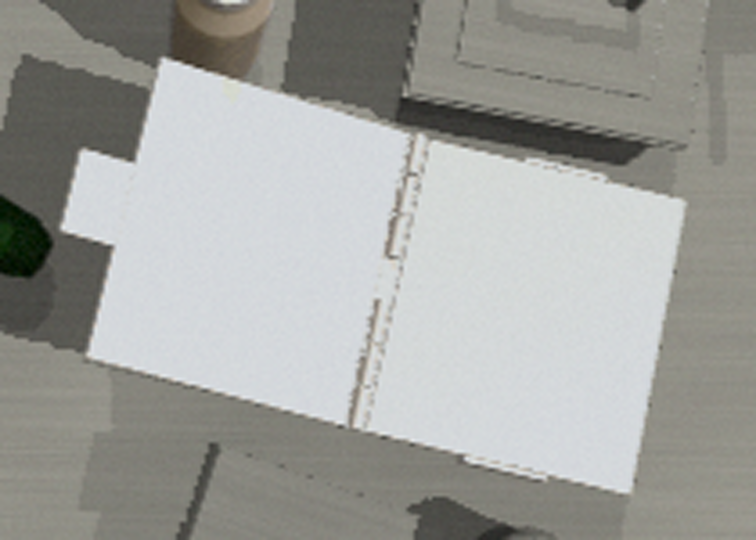

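View pics/sc.png

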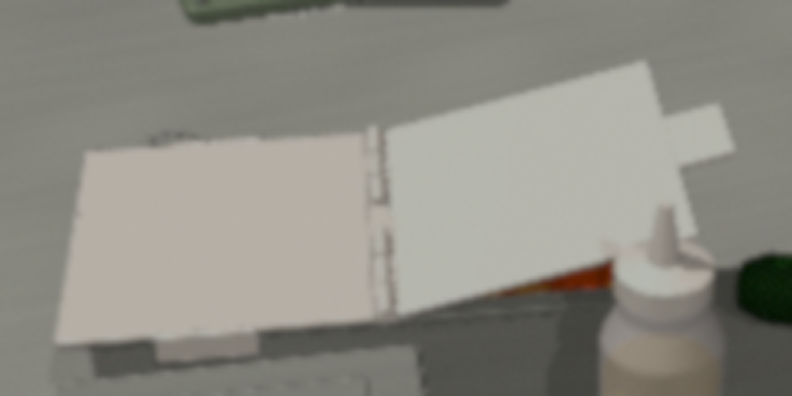

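The crops give the corners of the hinge, fixed half, leaf and tab (e.g. tab corners at (79,150) and (62,231) in the top crop, (735,150) and (719,104) in the scene crop). I triangulate these.

```bash
python3 - <<'E'
from h import *
t=cams.grab_frame("top");s=cams.grab_frame("scene")
T=lambda x,y:(x/3.6+269.6,y/3.6+169.6); S=lambda x,y:(x/3.6+139.6,y/3.6+189.6)
P={}
for n,a,b in [("tabfar",(79,150),(735,150)),("tabnear",(62,231),(719,104)),("fixfar",(685,201),(57,343)),("fixnear",(631,493),(86,152)),("hfar",(418,135),(388,318)),("hnear",(358,428),(375,125)),("leafnear",(88,355),(647,61))]:
    p,e=two(t,T(*a),s,S(*b));P[n]=p;print(n,p.round(1),"gap",e.round(1),"z104",onz(t,T(*a),104).round(1))
q=lambda n,a:onz(t,T(*a),104)
h=(q(0,(418,135))+q(0,(358,428)))/2;fx=(q(0,(685,201))+q(0,(631,493)))/2
y=(h-fx);print("hinge",h,"len",np.linalg.norm(y),"ydir deg",np.degrees(np.arctan2(y[1],y[0])))
a=q(0,(685,201))-q(0,(631,493));print("fix edge dir",np.degrees(np.arctan2(a[1],a[0])),np.linalg.norm(a))
y/=np.linalg.norm(y);tm=(P["tabfar"]+P["tabnear"])/2;d=tm-h;print("tab",tm,"along",d@y,"theta",np.degrees(np.arctan2(d[2],d@y)),"r",np.hypot(d@y,d[2]))
for nm,lo,hi,z in [("bottle",0,0,198)]:
    print(onz(t,(334,158),198))
print("courgette end",onz(t,(280,240),22),onz(t,(205,197),22))
E
```

```text
tabfar [612.4 118.6 146.8] gap 0.1 z104 [622.5 119.9 104. ]
tabnear [565.7 127.5 147.5] gap 2.0 z104 [573.4 128.3 104. ]
fixfar [ 602.7 -241.4  102.6] gap 0.6 z104 [ 602.3 -241.2  104. ]
fixnear [ 429.2 -204.7  104.4] gap 0.2 z104 [ 429.2 -204.9  104. ]
hfar [638.1 -81.6 102.9] gap 0.5 z104 [637.8 -81.7 104. ]
hnear [462.4 -44.9 109.4] gap 2.0 z104 [462.5 -46.7 104. ]
leafnear [496.9 110.7 141.4] gap 1.7 z104 [500.7 110.7 104. ]
hinge [550.16635806 -64.18283542 104.        ] len 162.56559550563816 ydir deg 77.78539301434579
fix edge dir -11.837517658889585 176.894547492141
tab [589.05371808 123.05429216 147.17763544] along 191.22600434833095 theta 12.72366290469735 r 196.0400289254349
[710.32111354  37.00123095 198.        ]
courgette end [573.64348895 146.74952944  22.        ] [669.59991069 323.72169966  22.        ]
```

step_arm(
  linear=[
    [-0.885, -0.531, 0],
    [-0.885, -0.531, 0],
    [-0.885, -0.531, 0],
    [-0.885, -0.531, 0],
    [-0.885, -0.531, 0],
    [-0.885, -0.531, 0],
    [-0.885, -0.531, 0],
  ],
  turn=[-0.0142, -0.0142, -0.0142, -0.0142, -0.0142, -0.0142, -0.0142],
  fingers=-1,
)

```text
time_s: 1.18
ee_pos: [375.9, 319.3, 225.0]
ee_rot: [180.0, -0.0, 167.9]
force: [-0.3, 0.5, 0.8]
gripper_width: 91.3
gripper_force: 0.0
```

step_arm(
  linear=[
    [-0.834, -0.609, 0],
    [-0.834, -0.609, 0],
    [-0.834, -0.609, 0],
    [-0.834, -0.609, 0],
    [-0.834, -0.609, 0],
    [-0.834, -0.609, 0],
    [-0.834, -0.609, 0.15],
    [-0.834, -0.609, 0.15],
    [-0.834, -0.609, 0.15],
  ],
  turn=[0, 0, 0, 0, 0, 0, 0, 0, 0],
)

```text
time_s: 2.3
ee_pos: [582.9, 90.1, 181.1]
ee_rot: [180.0, 0.1, 168.1]
force: [-0.9, 0.9, 0.5]
gripper_width: 91.2
gripper_force: 0.0
```

```bash
python3 - <<'E'
from h import *
print({k:np.round(env.state()[k],1) for k in("ee_pos","ee_rot","force","qpos","time_s")})
w=cams.grab_frame("wrist");s=cams.grab_frame("scene")
print(np.round(w["tool_from_camera"],2).tolist(),w["fx"],w["cx"],w["cy"])
a=cv2.resize(w["color"],(560,420));b=cv2.resize(s["color"][90:300,130:410],None,fx=2,fy=2)
cv2.imwrite("pics/a.png",cv2.resize(np.hstack([a,b]),None,fx=.71,fy=1.0)[:,:800] if 0 else np.hstack([cv2.resize(a,(400,300)),cv2.resize(b,(400,300))]))
E
```

```text
{'ee_pos': array([582.9,  90.1, 181.1]), 'ee_rot': array([1.800e+02, 1.000e-01, 1.681e+02]), 'force': array([-0.9,  0.9,  0.5]), 'qpos': array([  7.7,  21.3,  91.6,   0. ,  67. , -70.5]), 'time_s': np.float64(2.3)}
[[-0.0, -0.97, -0.25, 71.61], [1.0, -0.0, -0.0, 0.35], [0.0, -0.25, 0.97, -159.78], [0.0, 0.0, 0.0, 1.0]] 365.28511318181205 324.12370348614917 241.30837324556407
```

View pics/a.png

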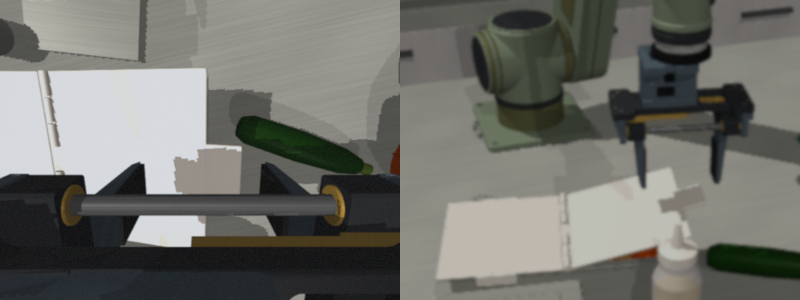

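Wrist view: tab edge at col ~240 and outer pad at ~270 (in the 400-wide picture), so the outer finger stands about 12 mm outside the tab and centred. Lowering the tip beside it.

step_arm(
  linear=[
    [0, 0, 0.06],
    [0, -0.02, 0.105],
    [0, -0.03, 0.12],
    [0, -0.03, 0.12],
  ],
  turn=[0, 0, 0, 0],
)

```text
time_s: 2.9
ee_pos: [581.0, 79.4, 144.1]
ee_rot: [180.0, -0.0, 168.0]
force: [-0.4, 0.0, -0.0]
gripper_width: 91.1
gripper_force: 0.2
```

step_arm(
  linear=[
    [0, -0.007, 0],
    [0, -0.014, 0],
    [0, -0.014, 0],
  ],
  turn=[0, 0, 0],
)

```text
time_s: 3.28
ee_pos: [580.9, 78.8, 145.1]
ee_rot: [179.6, 0.1, 167.9]
force: [0.4, 10.0, 1.3]
gripper_width: 91.3
gripper_force: 5.1
```

step_arm(
  linear=[
    [0, 0.005, -0.008],
    [0, 0.005, -0.016],
  ],
  turn=[0, 0],
)

```text
time_s: 3.52
ee_pos: [580.8, 78.0, 149.3]
ee_rot: [179.9, 0.0, 168.0]
force: [0.3, 5.1, 0.4]
gripper_width: 91.5
gripper_force: 2.5
```

```bash
python3 - <<'E'
from h import *
w=cams.grab_frame("wrist");s=cams.grab_frame("scene")
cv2.imwrite("pics/b.png",np.hstack([cv2.resize(w["color"][200:440,160:480],(400,300)),cv2.resize(s["color"][190:280,230:350],(400,300),interpolation=2)]))
E
```

```text
(no output)
```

View pics/b.png

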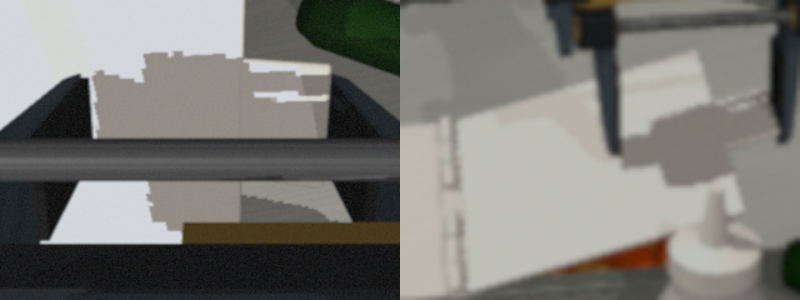

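The scene crop shows the leaf's near corner about 2 px higher, so the leaf is rising with the finger. Continue along the arc.

step_arm(
  linear=[
    [0, -0.004, -0.02],
    [0, -0.01, -0.042],
    [0, -0.018, -0.065],
    [0, -0.018, -0.065],
  ],
  turn=[0, 0, 0, 0],
)

```text
time_s: 4.12
ee_pos: [579.6, 72.2, 169.2]
ee_rot: [179.9, 0.1, 168.0]
force: [-0.1, 5.4, 1.3]
gripper_width: 91.1
gripper_force: 2.6
```

step_arm(
  linear=[
    [0, -0.01, -0.027],
    [0, -0.021, -0.053],
    [0, -0.033, -0.079],
    [0, -0.046, -0.104],
    [0, -0.06, -0.129],
    [0, -0.075, -0.153],
    [0, -0.092, -0.176],
    [0, -0.109, -0.199],
    [0, -0.109, -0.199],
  ],
  turn=[0, 0, 0, 0, 0, 0, 0, 0, 0],
)

```text
time_s: 5.25
ee_pos: [572.5, 38.7, 228.6]
ee_rot: [-179.9, 0.1, 168.0]
force: [0.5, 1.9, 1.2]
gripper_width: 91.0
gripper_force: 1.0
```

step_arm(
  linear=[
    [0, -0.018, -0.021],
    [0, -0.038, -0.043],
    [0, -0.058, -0.063],
    [0, -0.079, -0.082],
    [0, -0.1, -0.1],
    [0, -0.123, -0.118],
    [0, -0.147, -0.134],
    [0, -0.171, -0.149],
    [0, -0.196, -0.165],
    [0, -0.221, -0.177],
    [0, -0.221, -0.177],
  ],
  turn=[0, 0, 0, 0, 0, 0, 0, 0, 0, 0, 0],
)

```text
time_s: 6.62
ee_pos: [558.8, -26.0, 281.5]
ee_rot: [-180.0, 0.1, 167.9]
force: [-0.2, 0.4, 0.5]
gripper_width: 91.1
gripper_force: 0.0
```

```bash
python3 - <<'E'
from h import *
s=cams.grab_frame("scene");t=cams.grab_frame("top")
cv2.imwrite("pics/c.png",np.hstack([cv2.resize(t["color"][130:370,230:550],(400,300)),cv2.resize(s["color"][90:330,110:430],(400,300))]))
E
```

```text
(no output)
```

View pics/c.png

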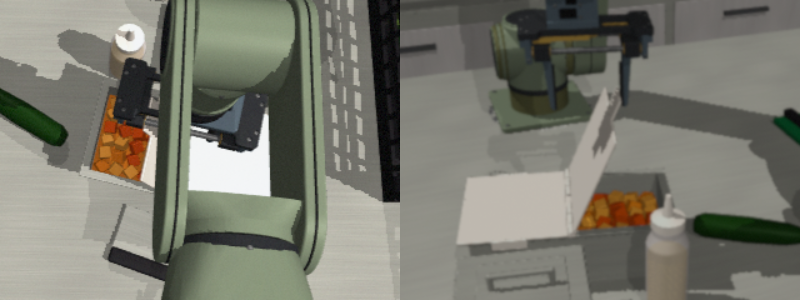

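Top and scene views: the pan is uncovered, the leaf stands at about 65–70° with its tab at (607,90) in the right half, and the finger is just outside it at (625,100). Continue over the top.

step_arm(
  linear=[
    [0, -0.047, -0.023],
    [0, -0.1, -0.042],
    [0, -0.156, -0.059],
    [0, -0.212, -0.062],
    [0, -0.27, -0.065],
    [0, -0.323, -0.063],
    [0, -0.377, -0.058],
    [0, -0.43, -0.047],
    [0, -0.482, -0.032],
    [0, -0.532, -0.013],
    [0, -0.532, -0.013],
  ],
  turn=[0, 0, 0, 0, 0, 0, 0, 0, 0, 0, 0],
)

```text
time_s: 8.1
ee_pos: [524.8, -182.4, 284.0]
ee_rot: [-180.0, -0.1, 167.9]
force: [0.3, 0.6, -0.8]
gripper_width: 91.1
gripper_force: 0.0
```

```bash
python3 - <<'E'
from h import *
s=cams.grab_frame("scene")
cv2.imwrite("pics/d.png",cv2.resize(s["color"][60:300,90:410],(640,480)))
E
```

```text
(no output)
```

View pics/d.png

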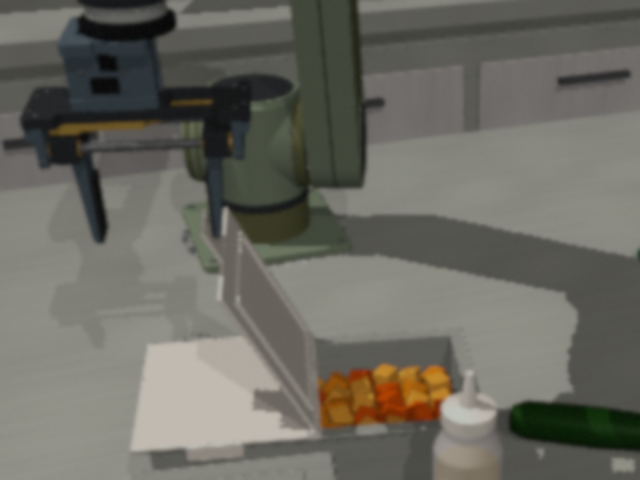

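Scene view: the leaf has passed upright (about 115°), with the finger behind the tab at (215,225). Now down the far side.

step_arm(
  linear=[
    [0, -0.043, 0.026],
    [0, -0.086, 0.059],
    [0, -0.124, 0.095],
    [0, -0.159, 0.134],
    [0, -0.189, 0.176],
    [0, -0.216, 0.22],
    [0, -0.238, 0.265],
    [0, -0.256, 0.312],
    [0, -0.27, 0.36],
    [0, -0.282, 0.407],
    [0, -0.282, 0.407],
  ],
  turn=[0, 0, 0, 0, 0, 0, 0, 0, 0, 0, 0],
)

```text
time_s: 9.52
ee_pos: [507.1, -263.7, 161.3]
ee_rot: [179.9, -0.2, 168.0]
force: [1.2, -1.0, 0.1]
gripper_width: 90.8
gripper_force: 0.0
```

step_arm(
  linear=[
    [0, -0.005, 0.02],
    [0, -0.008, 0.04],
    [0, -0.008, 0.06],
    [0, -0.008, 0.08],
    [0, -0.008, 0.1],
    [0, -0.008, 0.12],
    [0, -0.008, 0.135],
    [0, -0.008, 0.135],
  ],
  turn=[0, 0, 0, 0, 0, 0, 0, 0],
)

```text
time_s: 10.52
ee_pos: [507.1, -266.2, 121.9]
ee_rot: [180.0, -0.1, 168.0]
force: [-0.5, -0.1, -0.0]
gripper_width: 91.3
gripper_force: 0.0
```

step_arm(
  linear=[
    [0, 0, 0.004],
    [0, 0, 0.008],
    [0, 0, 0.011],
    [0, 0, 0.011],
  ],
  turn=[0, 0, 0, 0],
)

```text
time_s: 11.02
ee_pos: [507.5, -266.4, 119.3]
ee_rot: [180.0, 0.0, 168.0]
force: [-0.9, -0.4, 1.3]
gripper_width: 91.0
gripper_force: 0.8
```

step_arm(
  linear=[
    [0, 0, 0.004],
    [0, 0, 0.008],
    [0, 0, 0.008],
  ],
  turn=[0, 0, 0],
)

```text
time_s: 11.4
ee_pos: [507.6, -266.4, 119.0]
ee_rot: [-180.0, 0.1, 168.0]
force: [-3.4, 0.2, 14.3]
gripper_width: 91.5
gripper_force: 7.0
```

Flat at tip height 108 mm, firm contact. Back off upward and check.

step_arm(
  linear=[
    [0, 0, -0.01],
    [0, 0, -0.1],
    [0, 0, -0.3],
    [0, 0, -0.45],
    [0.3, 0, -0.45],
    [0.6, 0, -0.45],
    [0.6, 0, -0.45],
    [0.6, 0, -0.45],
    [0.6, 0, -0.45],
  ],
  turn=[0, 0, 0, 0, 0, 0, 0, 0, 0],
)

```text
time_s: 12.52
ee_pos: [332.0, -229.3, 251.9]
ee_rot: [-180.0, 0.1, 168.0]
force: [0.0, -0.6, 0.1]
gripper_width: 91.2
gripper_force: 0.0
```

```bash
python3 - <<'E'
from h import *
s=cams.grab_frame("scene");t=cams.grab_frame("top")
cv2.imwrite("pics/e.png",np.hstack([cv2.resize(t["color"][130:370,230:550],(400,300)),cv2.resize(s["color"][150:330,110:350],(400,300))]))
E
```

```text
(no output)
```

View pics/e.png

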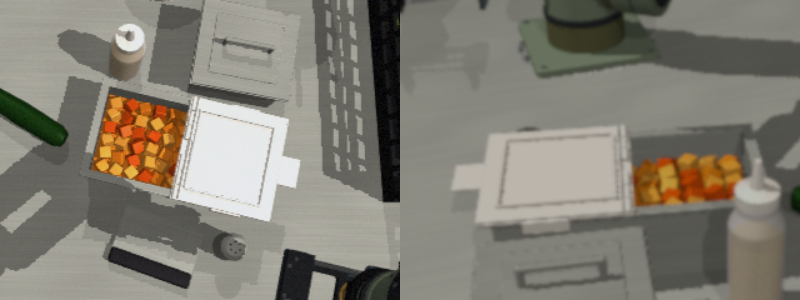

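The leaf lies flat, upside down, on the fixed half, with its skirt up and its tab over the -y end at (290,172) in the top view. The pan and neighbouring items look unmoved, and the gripper is clear.

```bash
python3 -c "
from workcell import env
print(env.job_done())"
```

```text
the job is handed in; nothing more can be done
None
```

The lid's loose half now lies flat, upside down, on the fixed half, and the diced pumpkin is uncovered; pan and neighbours look unmoved in the last pictures, the arm is clear, and the job was handed in at about 12.6 s (final press-down reached about 14 N; no verdict was returned).

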